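# Restock the pinned three-bay counter tray

### The job

Lay the mint tin flat in the end bay of the fan-shaped tray that has the round cork liner. Then pull up the spring knob on the tray's swing lid, turn the lid over that bay and let the pin snap fully down into that bay's hole, and stand the sweet jar upright in the middle bay that is now open. Leave the tape roll in its bay and do not disturb the other things on the counter.

Things in the scene. Friction and masses are not known exactly. Their poses are not given: they have to be found in the camera images.
- tray: fixed grey fan-shaped tray, three bays (54 deg sectors, radius 35 to 176 mm, 5 mm dividers) round a vertical pivot at its far side: middle bay along its -x, end bays at 0.942 rad either side. Floor z = 4 mm, walls to 50 mm. Aluminium rim outside (radius 178 to 208, top z = 54 mm) with an index hole, 14 mm wide, before each bay. Origin: pivot axis at counter height; x away from the robot.
- bay_left (a point): centre of the left (+y) end bay's floor, radius 125 mm from the pivot, z = 4 mm
- bay_mid (a point): centre of the middle bay's floor, radius 125 mm, z = 4 mm
- bay_right (a point): centre of the right (-y) end bay's floor, radius 125 mm, z = 4 mm
- hole_left (a point): mouth of the left bay's index hole, on top of the rim
- hole_mid (a point): mouth of the middle bay's index hole
- hole_right (a point): mouth of the right bay's index hole
- lid (a joint): angle (rad, positive anticlockwise from above) of the steel swing lid about the tray's pivot: 0 = over the middle bay (at the start), +0.942 = over the right (-y) bay, -0.942 = over the left (+y) bay; stops at +-1.0. A 54 deg sector, 3 mm thick, underside at z = 60 mm. With the pin out of its hole it turns easily (0.03 N m friction) and stays where it is left.
- plunger (a joint): lift (m) of the spring plunger at the lid's rim: 0 = pin fully down in a hole, 0.012 = tip of the 10 mm pin just clear, level with the rim's top, 0.022 = upper stop. The spring pushes it down with 4.5 N at 0, 7.8 N at the upper stop. Let go between holes, the pin rests on the rim at about 0.012.
- knob (a point): grip point of the plunger's round black knob (32 mm across, 30 mm high, upright axis), on its axis 14 mm below its top, at radius 193 mm from the pivot on the lid's centre line; moves with lid and plunger; z = 103 mm when the pin is down. Below the knob (from z = 87 mm) is a sleeve 23 mm across. The knob does not turn relative to the lid.
- lid_mid (a point): point on top of the lid at radius 125 mm on its centre line (right above a bay's centre when the lid is pinned over that bay)
- cork_liner: round cork disc, 84 mm across, 3 mm thick, fixed on the floor of one of the end bays (left or right, it varies), centred on the bay's centre point. Origin at the centre of its underside.
- tape_roll: roll of tape, 92 mm across, 48 mm high, lying in the other end bay; stays there. Origin at the centre of its underside.
- mint_tin: closed flat mint tin, 60 (its x) x 90 (its y) x 22 mm (z), about 60 g, loose on the counter. Origin at the centre of its underside. In a bay it fits with its long side along the bay's radius, its centre 112 to 126 mm from the pivot.
- sweet_jar: upright clear jar of sweets with a screw lid, 64 mm across, 100 mm high, about 250 g, loose on the counter. Origin at the centre of its underside.
- lollipop: bystander: lollipop lying on the counter, 101 mm long along its y, 27 mm round head at the -y end. Origin under its middle.
- price_stand: bystander: small acrylic price stand, foot 40 (x) x 60 (y) mm, thin upright plate 54 mm high along y. Origin at the centre of its underside.
- bar: bystander: flat wrapped bar, 52 (x) x 153 (y) x 14 mm, to the right of the loose things. Origin at the centre of its underside.
Mind the look-alikes: they are no part of the job. What is shaped like the sweet_jar but black is not meant.

How it is judged:
By the outcome, as a careful person would: the job done as asked, in the order asked, and still so for the second after the job is handed in, with the robot touching nothing.
It also fails if it takes over 72 s, if anything falls off the work surface, if the arm or the gripper's body presses on something with over 40 N, if the wrist force passes 120 N, or if a joint passes its speed limit or range.

### The arm

A 7-joint arm with a two-finger parallel gripper is mounted at the origin on a cart in front of the work surface, level with it; the furniture and walls round the work are solid. World frame = base frame: x ahead of the robot, y to its left, z up, the work surface at z = 0. Lengths are in m, angles in rad, forces in N, time in s.
With the tool pointing down it reaches from about 0.425 to 0.875 m from the base axis. Payload 9.9 kg.
Tool frame: the origin (TCP) lies midway between the tips of the shut fingers; the grasp point (between the pads) lies 19 mm behind it (arm.grip_point_offset is the z of the grasp point in the tool frame, in m); z points along the fingers, y is the line along which they close (so a half turn about z gives the same grasp; the last joint's range is limited). The gripper opens to 85 mm and grips with 20 to 120 N. Pads are 22 mm wide; open, the fingers measure 114 mm over their backs; the gripper's body (76 mm by 85 mm) begins 54 mm behind the grasp point. The pads swing forward as they close: fully open they stand 13 mm farther back than shut.
Start: joints at [1.07, 0.576, 0.025, 1.437, -0.015, 1.129, -0.057], TCP at [0.273, -0.617, 0.231] pointing down, gripper open.
Joint ranges: [-2.76, 2.76], [-0.34, 2.15], [-1.52, 1.57], [0.19, 2.46], [-1.09, 4.23], [0.17, 1.99], [-2.82, 2.82]. Speed limits (rad/s): [2.22, 2.22, 3.01, 3.01, 3.14, 3.14, 3.14].

### API

Orientations are given as a 3x3 rotation matrix whose columns are the frame's x, y, z axes.
In Python, from rig import arm gives the robot as it stands. Calls block until the motion is done:
- arm.movep(position, orientation): joint-space move of the TCP to a pose.
- arm.servo_line(position, orientation=None, feed=0.15, max_force=None): straight line of the TCP; orientation=None keeps the orientation; feed is the mean speed in m/s. With max_force (N) it stops when the force on the tool has changed by that much, and returns True; else False.
- arm.movej(angles): joint-space move.
- arm.gripper_to(opening): opening from 0.0 (shut) to 1.0 (fully open); the grip force is fixed at half the most; returns when the fingers have stopped.
- arm.sleep(seconds).
- arm.ik(position, orientation): joint angles nearest the present ones, or None.
- arm.sense(): the state.
- arm.capture(name): name is "scene" or "top" or "wrist"; returns a dict with "pixels" (384x512x3 uint8, red, green, blue), "K" (3x3 intrinsics, pixels), "D" ([k1, k2, p1, p2, k3] as OpenCV has them; the pictures are not rectified), "R" (3x3) and "t" (3): a world point X has camera coordinates R X + t. Camera axes: x right, y down, z forward; pixel columns grow to the right and rows downward; lengths in m; the calibration is good to about 2 mm. A picture is of the moment at which its call begins. There is no depth.
A pose or a line that the arm cannot do raises arm.MotionError and nothing moves.
- arm.job_done(): hands the job in; it is judged then, once.
Trained networks look in a picture, given as the dict that the camera call returned (one of the last four; its "shot" number tells which), for a name from the list of things; names that differ only in an ending like _2 or _b are one class to them, and where a whole thing is asked for, a point or a joint stands for the part that bears it (a point fixed in the world has none). Each returns a list of dicts, best first, with "conf" (0 to 1); they miss things now and then, are a little off and sometimes report something else, mostly with a low value. They report only what shows in the picture. A call takes as long as a camera call. They do not tell look-alikes from the thing itself.
- arm.look_for(picture, label): "position" ([x, y, z] in m, in the coordinates of the camera as it stood for that picture, good to about 4 mm: the middle of the surface that is visible of it).
- arm.silhouettes(picture, label): "pixels" (384x512 bool, what is visible of it).
- arm.spot_point(picture, label): "position" ([x, y, z] in m, in the coordinates of the camera as it stood for that picture, good to about 4 mm: a listed point, or the origin of a listed thing).
The state is a dict: "time_s": time; "joints": joint angles; "joint_velocities": joint speeds; "joint_torque": joint torques, N m; "tcp_pos": TCP position; "ee_rot": TCP orientation; "wrist_force": force on the tool from outside, world axes, zero at the start; "ft_torque": the same for the moment, N m; "width": opening from 0.0 (shut) to 1.0 (fully open); "grip_force": force on a finger pad.
Only numpy, scipy, OpenCV 4.12 (cv2) and the standard library are available. Lean on these libraries where they do the work, as an engineer would, in place of code of your own. Each camera call takes 0.05 s, during which the arm holds its last target. There are 200 camera calls.

## Working session

There is one attempt and no reset: what is moved stays moved. The work goes in short steps, each a Python script; the robot and the scene stay as the last script left them, time stands still between calls to the robot, and variables do not carry over. Pictures are saved under pics/ and viewed, at most 10 in all, crops included, and the job is handed in when it is done.

```bash
mkdir -p pics; ls
cat > h.py <<'E'
import numpy as np, cv2
from rig import arm
def world(p,c): return np.array(c["R"]).T@(np.array(p)-np.array(c["t"]))
def save(c,n): cv2.imwrite(f"pics/{n}.png",c["pixels"][:,:,::-1])
def px(X,c):
    r,_=cv2.Rodrigues(np.array(c["R"])); return cv2.projectPoints(np.array(X,float).reshape(-1,3),r,np.array(c["t"]),np.array(c["K"]),np.array(c["D"]))[0].reshape(-1,2)
def ray(uv,c,z):
    n=cv2.undistortPoints(np.array(uv,float).reshape(-1,1,2),np.array(c["K"]),np.array(c["D"])).reshape(-1,2)
    R=np.array(c["R"]);o=-R.T@np.array(c["t"]);d=np.c_[n,np.ones(len(n))]@R
    return o+d*((z-o[2])/d[:,2])[:,None]
def down(yaw): # tool y axis (closing line) at angle yaw in world
    y=np.array([np.cos(yaw),np.sin(yaw),0]);z=np.array([0,0,-1.]);return np.c_[np.cross(y,z),y,z]
E
python3 - <<'E'
from h import *
for n in("top","scene"):
    c=arm.capture(n); save(c,n+"0")
    for l in "bay_left bay_mid bay_right hole_left hole_mid hole_right knob lid_mid tray cork_liner tape_roll mint_tin sweet_jar lollipop price_stand bar".split():
        r=arm.spot_point(c,l)
        for d in r[:3]:
            w=world(d["position"],c); print(n,l,round(d["conf"],2),w.round(3),px(w,c)[0].round())
print(arm.sense()["time_s"])
im=[cv2.imread(f"pics/{n}0.png") for n in("top","scene")]
cv2.imwrite("pics/both.png",cv2.resize(np.vstack(im),None,fx=.78,fy=.78))
E
```

```text
pics
top bay_left 0.87 [0.532 0.163 0.002] [168. 196.]
top bay_mid 0.37 [0.425 0.049 0.053] [199. 225.]
top bay_right 0.63 [ 0.558 -0.037  0.005] [226. 187.]
top hole_left 0.79 [0.49  0.214 0.055] [149. 207.]
top hole_mid 0.78 [0.425 0.049 0.053] [199. 225.]
top hole_right 0.68 [ 0.524 -0.095  0.051] [242. 194.]
top knob 0.6 [0.428 0.053 0.103] [195. 222.]
top lid_mid 0.62 [0.493 0.06  0.059] [195. 204.]
top tray 0.95 [ 0.617  0.073 -0.002] [194. 172.]
top cork_liner 0.82 [ 0.555 -0.035  0.005] [225. 188.]
top tape_roll 0.69 [0.534 0.164 0.003] [167. 196.]
top mint_tin 0.93 [ 0.533 -0.449  0.   ] [347. 191.]
top sweet_jar 0.75 [ 0.443 -0.252 -0.002] [290. 219.]
top sweet_jar 0.7 [ 0.56  -0.201  0.002] [274. 185.]
top sweet_jar 0.66 [0.493 0.058 0.007] [198. 206.]
top lollipop 0.47 [ 0.444 -0.399 -0.001] [334. 218.]
top price_stand 0.55 [ 0.563 -0.333  0.   ] [313. 184.]
top price_stand 0.3 [0.533 0.165 0.003] [167. 196.]
top bar 0.81 [ 0.428 -0.616  0.001] [399. 221.]
scene bay_left 0.83 [0.531 0.164 0.002] [276. 144.]
scene bay_mid 0.87 [ 0.5    0.059 -0.002] [262. 161.]
scene bay_r
[... 214 characters left out ...]
ne knob 0.59 [0.424 0.05  0.103] [242. 140.]
scene lid_mid 0.86 [0.497 0.059 0.061] [262. 150.]
scene tray 0.83 [ 0.619  0.076 -0.003] [293. 165.]
scene cork_liner 0.51 [ 0.552 -0.035  0.007] [269. 181.]
scene mint_tin 0.94 [ 0.537 -0.454 -0.004] [230. 281.]
scene sweet_jar 0.97 [ 0.559 -0.204 -0.003] [258. 219.]
scene sweet_jar 0.84 [ 0.436 -0.252  0.001] [220. 221.]
scene lollipop 0.63 [ 0.435 -0.404  0.004] [205. 258.]
scene price_stand 0.66 [ 0.555 -0.031  0.   ] [270. 181.]
scene price_stand 0.63 [ 0.563 -0.33  -0.003] [249. 250.]
scene price_stand 0.25 [ 0.521 -0.095  0.052] [257. 184.]
scene bar 0.98 [ 0.43  -0.608 -0.003] [180. 317.]
scene bar 0.41 [0.531 0.164 0.003] [276. 144.]
1.7
```

View pics/top0.png

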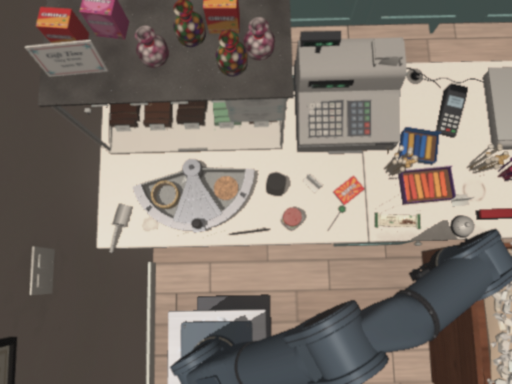

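View pics/scene0.png

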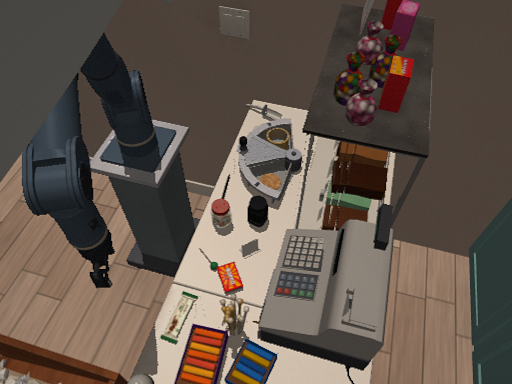

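The top view shows the cork liner in the right bay (226,187) and the tape in the left bay (167,196). There are two jar candidates: a clear jar with a red lid at top (291,217) / scene (221,213), and a black one at top (276,184) / scene (258,211). The clear one at about (0.44, -0.252) fits the description. I'll confirm that in a crop and fit the tray and tin poses.

```bash
cat >> h.py <<'E'
LOC={"tray":(0,0)}
for n,a in(("left",-.942),("mid",0),("right",.942)):
    for k,r in(("bay_",.125),("hole_",.193)): LOC[k+n]=(-r*np.cos(a),-r*np.sin(a))
def fit(P):
    A=np.array([LOC[k] for k,_ in P]);B=np.array([b[:2] for _,b in P]);a=A.mean(0);b=B.mean(0)
    H=(A-a).T@(B-b);th=np.arctan2(H[0,1]-H[1,0],H[0,0]+H[1,1])
    R=np.array([[np.cos(th),-np.sin(th)],[np.sin(th),np.cos(th)]]);t=b-R@a
    return t,th,(B-(A@R.T+t))
E
python3 - <<'E'
from h import *
P=[]
for n in("top","scene"):
    c=arm.capture(n)
    for l in LOC:
        for d in arm.spot_point(c,l)[:1]:
            if d["conf"]>.55: P.append((l,world(d["position"],c)))
    s=arm.silhouettes(c,"mint_tin")[0]["pixels"].astype(np.uint8)
    ct=max(cv2.findContours(s,0,1)[0],key=len).reshape(-1,2)
    w=ray(ct,c,.022)[:,:2]
    print(n,"tin",cv2.minAreaRect((w*1000).astype(np.float32)))
    if n=="scene": big=cv2.resize(c["pixels"][185:305,170:300],None,fx=4.6,fy=4.6,interpolation=cv2.INTER_CUBIC); cv2.imwrite("pics/crop1.png",big[:,:,::-1])
t,th,r=fit(P);print(t,th)
for (l,_),e in zip(P,r): print(l,(e*1000).round(1))
E
```

```text
top tin ((533.4902954101562, -448.6825256347656), (56.58851623535156, 89.97315979003906), 37.37683868408203)
scene tin ((535.6829223632812, -453.49139404296875), (62.88923263549805, 98.675537109375), 35.98469543457031)
[0.61727852 0.07272045] 0.11199153242175576
tray [2.  0.2]
bay_left [ 0.3 -1.8]
hole_left [ 2.  -3.7]
hole_mid [ 0.1 -1.5]
hole_right [0.8 2. ]
tray [1.9 1.1]
bay_left [-3.7  2.2]
hole_left [0.1 2. ]
bay_mid [ 1.6 -1.3]
hole_mid [-1.3 -0.4]
bay_right [0.  1.9]
hole_right [-3.7 -0.7]
```

View pics/crop1.png

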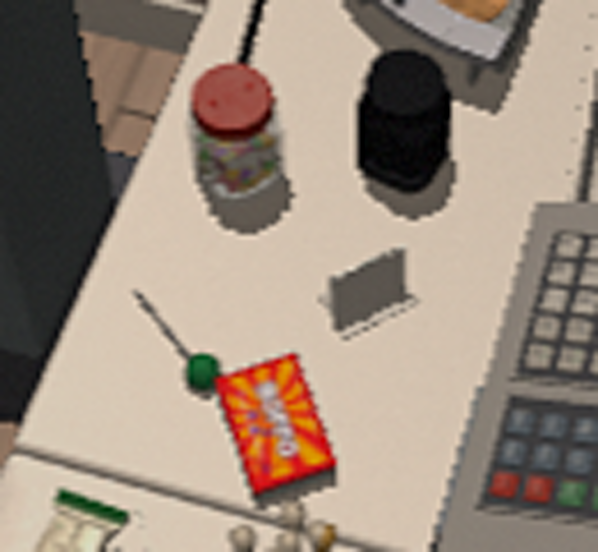

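The crop confirms it: the clear jar with sweets and a red lid at crop (235,130) is the one meant, and the black one at (405,120) is the look-alike. The lollipop head at crop (203,372) sits close to the tin's corner. Next I'll check reach for all poses.

```bash
cat >> h.py <<'E'
T=np.array([.617,.073]);TH=.112
def pol(r,a): return T-r*np.array([np.cos(TH+a),np.sin(TH+a)])
E
python3 - <<'E'
from h import *
def show(n,xy,z,yaws):
    for y in yaws:
        q=arm.ik([*xy,z],down(y)); print(n,round(y,2),None if q is None else np.round(q,2))
tin=np.array([.535,-.451]); a=np.radians(36.7)
show("tin",tin,.0,[a,a+np.pi]); show("tinup",tin,.15,[a,a+np.pi])
b=TH+.942+np.pi/2
show("bay",pol(.13,.942),.006,[b,b+np.pi,]);show("bayup",pol(.13,.942),.12,[b,b+np.pi])
for k in np.arange(0,3.2,.4):
  show("knob",pol(.193,0),.085,[k,k+np.pi]); show("knobup",pol(.193,0),.14,[k,k+np.pi]); show("knobR",pol(.193,.942),.1,[k+.942,k+.942+np.pi])
E
```

```text
tin 0.64 [ 0.84  0.87 -0.37  1.57  0.4   0.78  0.94]
tin 3.78 [ 0.47  0.87  0.3   1.58 -0.35  0.74 -1.58]
tinup 0.64 [ 0.87  0.71 -0.43  1.45  0.32  1.05  1.01]
tinup 3.78 [ 0.44  0.71  0.35  1.47 -0.27  1.01 -1.64]
bay 2.62 [ 0.7   1.07 -1.3   1.95  1.17  1.16  1.53]
bay 5.77 [ 0.11  0.7  -0.18  1.98  0.25  0.49 -0.77]
bayup 2.62 [ 0.72  0.84 -1.29  1.87  0.9   1.17  1.73]
bayup 5.77 [ 0.16  0.53 -0.26  1.89  0.19  0.74 -0.72]
knob 0.0 [ 0.06  0.46 -0.4   2.23  0.36  0.51 -0.62]
knob 3.14 [ 0.59  0.75 -1.29  2.21  0.94  0.94  1.85]
knobup 0.0 [ 0.15  0.37 -0.5   2.16  0.29  0.67 -0.55]
knobup 3.14 [ 0.63  0.62 -1.29  2.15  0.75  0.95  2.04]
knobR 0.94 [ 0.46  0.57 -0.54  1.96  0.43  0.73  0.6 ]
knobR 4.08 [-0.05  0.54  0.21  1.98 -0.18  0.64 -1.93]
knob 0.4 [ 0.11  0.47 -0.47  2.23  0.42  0.53 -0.29]
knob 3.54 [-0.41  0.46  0.25  2.24 -0.25  0.46 -2.7 ]
knobup 0.4 [ 0.21  0.38 -0.6   2.16  0.34  0.68 -0.21]
knobup 3.54 [-0.95  0.61  1.14  2.2  -0.78  0.83 -2.05]
knobR 1.34 [ 0.5   0.58 -0.61  1.96  0.48  0.75  0.94]
knobR 4.48 [ 0.03  0.53  0.09  1.98 -0.08  0.64 -1.63]
knob 0.8 [ 0
[... 1255 characters left out ...]
 [ 0.29  0.53 -0.29  1.97  0.24  0.67 -0.35]
knob 2.4 [ 0.49  0.63 -1.08  2.22  0.83  0.78  1.25]
knob 5.54 [-0.05  0.45 -0.25  2.23  0.24  0.48 -1.23]
knobup 2.4 [ 0.63  0.62 -1.29  2.15  0.75  0.95  1.3 ]
knobup 5.54 [ 0.03  0.36 -0.35  2.17  0.2   0.65 -1.19]
knobR 3.34 [-0.17  0.56  0.4   1.99 -0.34  0.66 -2.5 ]
knobR 6.48 [ 0.35  0.54 -0.38  1.97  0.31  0.69 -0.02]
knob 2.8 [ 0.59  0.75 -1.29  2.21  0.94  0.94  1.5 ]
knob 5.94 [ 0.01  0.45 -0.33  2.23  0.3   0.5  -0.9 ]
knobup 2.8 [ 0.63  0.62 -1.29  2.15  0.75  0.95  1.7 ]
knobup 5.94 [ 0.09  0.36 -0.42  2.17  0.24  0.66 -0.84]
knobR 3.74 [-0.1   0.55  0.29  1.98 -0.25  0.65 -2.19]
knobR 6.88 [ 0.41  0.55 -0.47  1.96  0.38  0.71  0.31]
```

Run:
```python
from h import *
a=np.radians(36.7)
arm.movep([.51,-.45,.20],down(a))
c=arm.capture("wrist"); save(c,"w1")
for l in("mint_tin","lollipop"):
    for d in arm.spot_point(c,l)[:2]: print(l,round(d["conf"],2),world(d["position"],c).round(4))
r=arm.silhouettes(c,"mint_tin")
if r:
    s=r[0]["pixels"].astype(np.uint8)
    ct=max(cv2.findContours(s,0,1)[0],key=len).reshape(-1,2)
    print(r[0]["conf"],ct.min(0),ct.max(0),cv2.minAreaRect((ray(ct,c,.022)[:,:2]*1000).astype(np.float32)))
print(arm.sense()["time_s"],arm.sense()["tcp_pos"],arm.grip_point_offset)
```

```text
mint_tin 0.72 [ 5.288e-01 -4.496e-01 -2.000e-04]
lollipop 0.6 [ 0.4392 -0.4046 -0.0029]
3.925 [ 0.50899847 -0.45122884  0.20003724] -0.0187
```

View pics/w1.png

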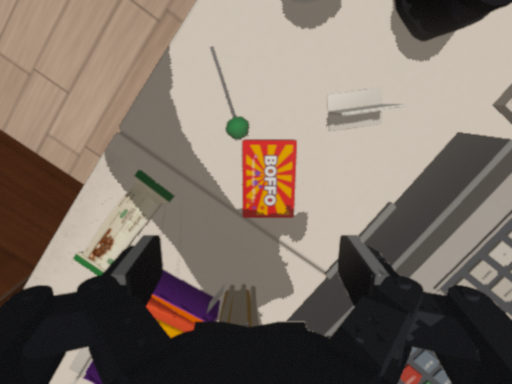

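The wrist view shows the tin at corners (243,139), (297,139), (296,216), (243,217), square to the gripper. The lollipop head at (237,127) is just beyond its upper-left corner.

Run:
```python
from h import *
c=arm.capture("wrist")
im=cv2.cvtColor(c["pixels"],cv2.COLOR_RGB2HSV)
m=((im[...,1]>150)&((im[...,0]<32)|(im[...,0]>170))&(im[...,2]>120)).astype(np.uint8); m[235:]=0; m[:,:235]=0; m[:,310:]=0
m=cv2.morphologyEx(m,cv2.MORPH_CLOSE,np.ones((9,9)))
n,lb,st,_=cv2.connectedComponentsWithStats(m);k=1+st[1:,4].argmax();print(st[k])
ct=max(cv2.findContours((lb==k).astype(np.uint8),0,1)[0],key=len).reshape(-1,2)
r=cv2.minAreaRect((ray(ct,c,.022)[:,:2]*1000).astype(np.float32));print(r)
ctr=np.array(r[0])/1000
w=ray([[243,139],[297,139],[296,216],[243,217]],c,.022)[:,:2];print(w.mean(0), w[1]-w[0])
a=np.arctan2(*(w[1]-w[0]+w[2]-w[3])[::-1]); 
if abs(a-.64)>.2: raise SystemExit(a)
ctr=w.mean(0); u=np.array([-np.sin(a),np.cos(a)]); g=ctr-.008*u
print(a,g)
arm.movep([*g,.07],down(a))
print(arm.servo_line([*g,-.001],down(a),feed=.12,max_force=8))
print(arm.sense()["tcp_pos"]); arm.gripper_to(0)
s=arm.sense();print(s["width"],s["grip_force"],s["tcp_pos"],s["time_s"])
arm.servo_line([*g,.10],feed=.25)
s=arm.sense();print(s["width"],s["grip_force"],s["wrist_force"],s["time_s"])
```

```text
[ 243  140   53   76 3405]
((532.1754150390625, -448.42095947265625), (56.55078887939453, 85.64222717285156), 36.445648193359375)
[ 0.53366649 -0.44782607] [0.04636201 0.03438542]
0.6480900061707172 [ 0.53849581 -0.45420397]
False
[ 5.39059493e-01 -4.54523018e-01 -5.32424254e-05]
0.6886512320871919 65.75822710990906 [ 5.39089316e-01 -4.54641978e-01  3.64985864e-04] 5.675
0.6872637258116392 64.91222977638245 [-0.49157702  0.65078728 -0.3384919 ] 6.225
```

Run:
```python
from h import *
b=TH+.942-np.pi/2; g=pol(.127,.942)
p=arm.sense()["tcp_pos"]
arm.servo_line([p[0],p[1],.18],feed=.3)
arm.movep([*g,.18],down(b))
c=arm.capture("wrist"); save(c,"w2")
arm.servo_line([*g,.065],down(b),feed=.2)
print(arm.servo_line([*g,.0055],down(b),feed=.06,max_force=8))
s=arm.sense();print(s["tcp_pos"]-np.r_[g,0],s["wrist_force"],s["time_s"])
```

```text
True
[-4.68067622e-04  1.01156313e-05  7.32190235e-03] [-1.91593642  0.01072915  7.92499247] 9.8583
```

View pics/w2.png

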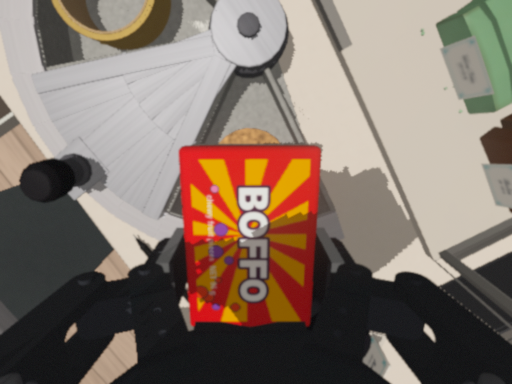

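The tin is over the right bay, aligned with its radius (180–322, 145–325), and contact came at the cork's height. I'll release it and look.

Run:
```python
from h import *
b=TH+.942-np.pi/2; g=pol(.127,.942)
arm.gripper_to(.82)
arm.servo_line([*g,.16],feed=.2)
# look at lid/knob from above, tool at knob yaw
y=5.6-2*np.pi
arm.gripper_to(1.0)
k=pol(.193,0)
arm.movep([*k,.19],down(y))
c=arm.capture("wrist"); save(c,"w3")
P=[]
for l in("knob","lid_mid","tray","hole_mid","bay_right","bay_left","hole_right","hole_left","mint_tin"):
    for d in arm.spot_point(c,l)[:1]: print(l,round(d["conf"],2),world(d["position"],c).round(4))
print("fit knob",k,arm.sense()["time_s"])
c=arm.capture("top"); 
for l in("tray","bay_right","bay_left","hole_right","hole_left","mint_tin"):
    for d in arm.spot_point(c,l)[:1]: print(l,round(d["conf"],2),world(d["position"],c).round(4))
cv2.imwrite("pics/t3.png",cv2.resize(c["pixels"][140:240,120:270],None,fx=4,fy=4)[:,:,::-1])
v=np.hstack([cv2.resize(cv2.imread("pics/w3.png"),(400,300)),cv2.resize(cv2.imread("pics/t3.png"),(400,300))]);cv2.imwrite("pics/v3.png",v)
```

```text
knob 0.74 [0.4236 0.0525 0.104 ]
lid_mid 0.83 [0.4892 0.0632 0.0658]
tray 0.87 [ 0.6177  0.0709 -0.0041]
hole_mid 0.79 [0.4282 0.048  0.0567]
bay_left 0.65 [0.5309 0.1646 0.0069]
hole_right 0.7 [ 0.5231 -0.0991  0.0546]
mint_tin 0.7 [ 0.5546 -0.0289  0.0085]
fit knob [0.42520923 0.05142916] 12.5417
tray 0.85 [ 0.6138  0.0698 -0.0027]
bay_right 0.8 [ 0.5563 -0.0342  0.0028]
bay_left 0.59 [0.4247 0.0471 0.0537]
hole_right 0.55 [ 0.5252 -0.0949  0.0539]
mint_tin 0.7 [ 0.5539 -0.0297  0.0111]
```

View pics/v3.png

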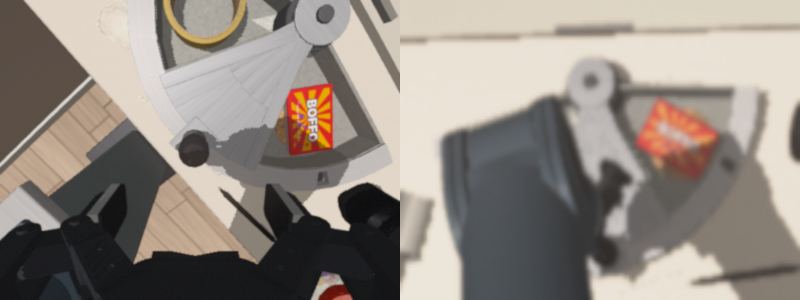

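The tin lies flat in the right bay (310,118) with the hole free at (322,177). Now the knob.

Run:
```python
from h import *
y=5.6-2*np.pi; k=pol(.193,0)
c=arm.capture("wrist"); print("hole px->",ray([[412,226]],c,.054),pol(.193,.942))
print(arm.servo_line([*k,.085],down(y),feed=.15,max_force=8))
arm.gripper_to(0); s=arm.sense();f0=s["wrist_force"];print(s["width"],s["grip_force"],f0,s["tcp_pos"])
arm.servo_line([*k,.1025],down(y),feed=.06)
s=arm.sense();print(s["width"],s["wrist_force"]-f0,s["tcp_pos"],s["time_s"])
c=arm.capture("wrist"); save(c,"w4")
for l in("knob","lid_mid"):
    for d in arm.spot_point(c,l)[:1]: print(l,round(d["conf"],2),world(d["position"],c).round(4))
```

```text
hole px-> [[ 0.52130874 -0.09200965  0.054     ]] [ 0.5216392  -0.09479547]
False
0.3513635175087504 58.451018224004656 [-2.15453823  0.96272875  9.39903029] [0.42511274 0.05134381 0.08549508]
0.3496461777395214 [  1.78375401  -1.88246476 -16.33984552] [0.42507327 0.0513477  0.10244626] 14.7917
knob 0.93 [0.4243 0.0529 0.1207]
lid_mid 0.97 [0.4919 0.0616 0.0676]
```

Run:
```python
from h import *
y=5.6-2*np.pi
for a in np.linspace(0,.942,6)[1:]:
    arm.servo_line([*pol(.193,a),.1025],down(y+a),feed=.15)
    s=arm.sense();print(round(a,2),s["wrist_force"].round(1),s["ft_torque"].round(2),(s["tcp_pos"][:2]-pol(.193,a)).round(4))
print(s["time_s"])
arm.servo_line([*pol(.193,.942),.086],feed=.05,max_force=12)
s=arm.sense();print(s["tcp_pos"],s["wrist_force"],s["width"])
c=arm.capture("wrist"); save(c,"w5")
for l in("knob","lid_mid"):
    for d in arm.spot_point(c,l)[:1]: print(l,round(d["conf"],2),world(d["position"],c).round(4))
print(arm.sense()["time_s"])
```

```text
0.19 [ 1.   1.6 -6.1] [ 0.08 -0.33  0.04] [-0.     -0.0001]
0.38 [ 1.  -0.1 -7.4] [-0.03 -0.32 -0.1 ] [-0.0002  0.0005]
0.57 [ 0.2  0.  -8.5] [ 0.03 -0.24 -0.14] [-0.0004  0.0009]
0.75 [ 0.8 -0.5 -7.7] [-0.   -0.23 -0.22] [-0.0007  0.001 ]
0.94 [ 1.1 -0.6 -8.3] [ 0.04 -0.29 -0.11] [-0.0008  0.0011]
16.9
[ 0.52180253 -0.09432737  0.08559084] [-0.71182006  0.25234271  8.25307019] 0.34980415385109503
knob 0.69 [ 0.5185 -0.0943  0.104 ]
lid_mid 0.87 [ 0.5534 -0.0327  0.0648]
17.4417
```

Run:
```python
from h import *
p=arm.sense()["tcp_pos"]
arm.gripper_to(1.0); arm.servo_line([p[0],p[1],.20],feed=.25)
c=arm.capture("wrist"); save(c,"w6")
for l in("knob","lid_mid","hole_mid"):
    for d in arm.spot_point(c,l)[:1]: print(l,round(d["conf"],2),world(d["position"],c).round(4))
# jar: look
j=np.array([.44,-.252])
arm.movep([j[0],j[1]+.0,.24],down(-.6))
c=arm.capture("wrist"); save(c,"w7")
for n in("wrist","top","scene"):
    c=arm.capture(n)
    for l in ("sweet_jar",)+(("knob","lid_mid") if n!="wrist" else ()):
        for d in arm.spot_point(c,l)[:2]: print(n,l,round(d["conf"],2),world(d["position"],c).round(4),px(world(d["position"],c),c)[0].round())
print(arm.sense()["time_s"])
cv2.imwrite("pics/v7.png",np.hstack([cv2.resize(cv2.imread(f"pics/w{i}.png"),(400,300)) for i in(6,7)]))
```

```text
knob 0.87 [ 0.5192 -0.0964  0.1031]
lid_mid 0.71 [ 0.5535 -0.0341  0.065 ]
wrist sweet_jar 0.86 [ 0.5481 -0.205  -0.0044] [301.  79.]
wrist sweet_jar 0.68 [ 0.44   -0.2521 -0.0029] [250. 159.]
top sweet_jar 0.8 [ 0.5606 -0.2001  0.0017] [274. 185.]
top knob 0.52 [ 0.5246 -0.0939  0.1005] [241. 191.]
top knob 0.4 [0.5316 0.1603 0.0011] [169. 196.]
top lid_mid 0.8 [ 0.5545 -0.0365  0.0594] [224. 185.]
top lid_mid 0.15 [0.4266 0.0499 0.0502] [199. 225.]
scene sweet_jar 0.93 [ 0.4366 -0.2488  0.0011] [221. 220.]
scene sweet_jar 0.83 [ 5.584e-01 -2.048e-01  5.000e-04] [258. 219.]
scene knob 0.59 [ 0.5219 -0.0955  0.1009] [257. 175.]
scene lid_mid 0.74 [ 0.5581 -0.0342  0.0626] [271. 172.]
20.1417
```

View pics/v7.png

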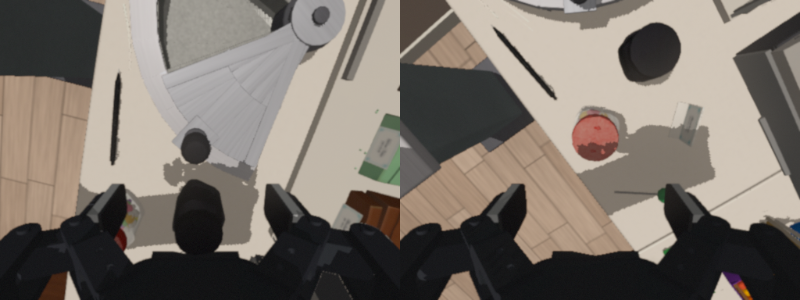

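The knob reads z = 0.103 on the lid over the right bay, so the pin is down. The middle bay is open, and the red-lidded jar is at (596,137). Now I'll grasp the jar.

Run:
```python
from h import *
c=arm.capture("wrist"); im=c["pixels"].astype(int)
m=((im[...,0]>1.5*im[...,1])&(im[...,0]>60)).astype(np.uint8); m[:100]=0;m[230:]=0;m[:,:190]=0;m[:,310:]=0
n,lb,st,ce=cv2.connectedComponentsWithStats(m);k=1+st[1:,4].argmax();print(st[k],ce[k])
j=ray([ce[k]],c,.099)[0,:2];print(j)
if np.hypot(*(j-[.439,-.251]))>.008: j=np.array([.439,-.251])
y=-1.0
arm.movep([*j,.15],down(y))
print(arm.servo_line([*j,.043],down(y),feed=.12,max_force=8))
arm.gripper_to(0); s=arm.sense();print(s["width"],s["grip_force"],s["tcp_pos"])
arm.servo_line([*j,.20],feed=.2)
s=arm.sense();print(s["width"],s["grip_force"],s["wrist_force"],s["time_s"])
g=pol(.122,0)
arm.movep([*g,.20],down(TH))
c=arm.capture("wrist"); save(c,"w8")
c=arm.capture("scene"); save(c,"s8")
print(arm.sense()["time_s"],arm.sense()["tcp_pos"],g)
cv2.imwrite("pics/v8.png",np.hstack([cv2.resize(cv2.imread("pics/w8.png"),(400,300)),cv2.resize(cv2.imread("pics/s8.png")[90:240,180:380],(400,300))]))
```

```text
[ 220  145   59   60 2728] [249.35667155 175.01686217]
[ 0.44054402 -0.2504299 ]
False
0.7579508406961946 60.03826992586255 [ 0.44103645 -0.25065399  0.04446382]
0.7503151915319951 63.80397445522249 [ 0.28999668  0.27091767 -2.27622274] 22.9833
24.2833 [0.4959293  0.05737364 0.19980105] [0.49576438 0.05936455]
```

View pics/v8.png

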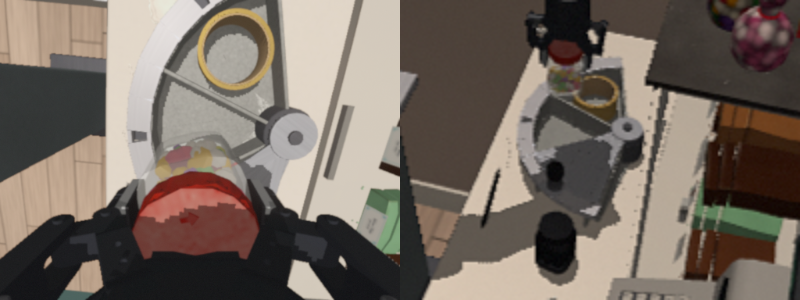

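The jar is held upright over the open middle bay, so I'll lower it in.

Run:
```python
from h import *
g=pol(.122,0)
arm.servo_line([*g,.075],down(TH),feed=.2)
print(arm.servo_line([*g,.045],down(TH),feed=.05,max_force=6))
s=arm.sense();print(s["tcp_pos"],s["wrist_force"])
arm.gripper_to(.9); arm.servo_line([*g,.20],feed=.2)
arm.movep([.44,-.25,.3],down(-.6))
for n in("top","scene"):
    c=arm.capture(n)
    for l in ("sweet_jar","mint_tin","knob","lid_mid","tape_roll","lollipop","price_stand","bar"):
        for d in arm.spot_point(c,l)[:2]:
            if d["conf"]>.4: print(n,l,round(d["conf"],2),world(d["position"],c).round(4))
    save(c,n+"9")
print(g,arm.sense()["time_s"])
cv2.imwrite("pics/v9.png",np.hstack([cv2.resize(cv2.imread("pics/top9.png")[140:260,120:280],(400,300)),cv2.resize(cv2.imread("pics/scene9.png")[90:240,180:380],(400,300))]))
```

```text
True
[0.49561002 0.05926852 0.04782784] [-0.81028127 -0.50331325 -1.90963855]
top sweet_jar 0.84 [0.5003 0.0552 0.0028]
top sweet_jar 0.79 [ 0.5588 -0.2004  0.0018]
top mint_tin 0.58 [ 0.4281 -0.6138  0.0028]
top knob 0.47 [ 0.5219 -0.0929  0.0992]
top lid_mid 0.81 [ 0.5556 -0.0355  0.0587]
top tape_roll 0.56 [0.5313 0.1654 0.0006]
top lollipop 0.59 [ 0.4416 -0.4017 -0.0017]
top bar 0.55 [ 0.4296 -0.6141  0.0033]
scene sweet_jar 0.96 [ 0.555  -0.2048 -0.0034]
scene sweet_jar 0.64 [0.4943 0.0559 0.0028]
scene knob 0.62 [ 0.5229 -0.0957  0.1024]
scene lid_mid 0.68 [ 0.5625 -0.0318  0.0617]
scene lid_mid 0.56 [ 0.5206 -0.0973  0.0499]
scene tape_roll 0.81 [ 0.5335  0.1673 -0.0017]
scene lollipop 0.54 [ 0.436  -0.4015  0.0024]
scene price_stand 0.76 [ 0.5642 -0.3289 -0.0017]
scene bar 0.73 [ 0.4265 -0.6089 -0.0013]
[0.49576438 0.05936455] 28.9417
```

View pics/v9.png

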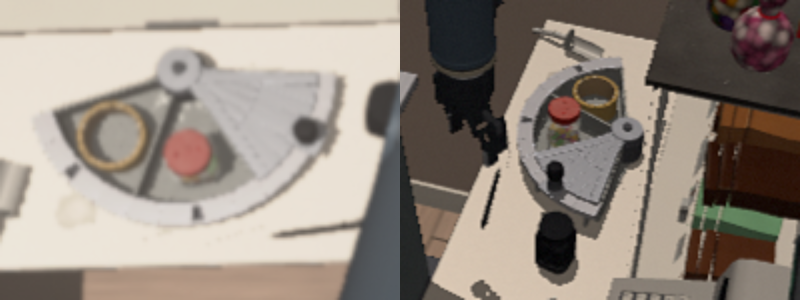

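The jar stands upright in the middle bay (187,153), the lid is pinned over the right bay with its knob at (305,131), and the tape roll is untouched at (112,135).

```bash
python3 -c "
from rig import arm
print(arm.job_done())"
```

```text
the job is handed in; nothing more can be done
None
```

The job is handed in at about 29 s of the 72 s allowed. The mint tin lies flat on the cork in the right bay, and the lid is pinned over it with the knob at its pin-down height. The sweet jar stands upright in the middle bay, and the tape roll and bystanders are where they were.

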